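# Plug the guard key into the paper cutter's interlock switch

### The arm

A 6-joint arm with a two-finger parallel gripper is mounted at the origin on the work surface. World frame = base frame: x ahead of the robot, y to its left, z up, the work surface at z = 0. Lengths are in m, angles in rad, forces in N, time in s.
With the tool pointing down it reaches from about 0.4 to 0.825 m from the base axis. Payload 7 kg.
Tool frame: the origin (TCP) lies at the very end of the fingers, on their centre line; the grasp point (between the pads) lies 19 mm behind it (arm.pinch_z is the z of the grasp point in the tool frame, in m); z points along the fingers, y is the direction in which the jaws open and shut (so a half turn about z gives the same grasp; the last joint's range is limited). The gripper opens to 88 mm and grips with 3 to 60 N. Pads are 19 mm wide; open, the fingers measure 130 mm over their backs; the gripper's body (78 mm by 193 mm) begins 47 mm behind the grasp point.
Start: joints at [0.288, 0.359, 0.012, 0, -1.224, -0.288], TCP at [0.675, -0, 0.227] pointing down, gripper open.
Joint ranges: [-3.07, 3.07], [-1.43, 2.12], [-1.02, 1.25], [-3.03, 1.67], [-3.05, -0], [-3.03, 3.03]. Speed limits (rad/s): [2.39, 2.39, 3.01, 3.14, 3.14, 3.14].

### API

Orientations are given as [roll, pitch, yaw] about the fixed x, y, z axes, in that order (R = Rz(yaw) Ry(pitch) Rx(roll)).
In Python, from station import arm gives the robot as it stands.
- The arm moves only by the tool drive_tool, never from a script. Its argument "targets" is a list of rows, each a list of 6 numbers: the shift along the world's x, y, z in units of 0.04 m (1.0 is 0.04 m), then the turn, a rotation vector about the world's x, y, z in units of 6 degrees (1.0 is 6 degrees). In form: [[x, y, z, wx, wy, wz], ...]. A call has 1 to 5 rows; each row shifts and turns the commanded pose from where the row before left it; what a row does not reach is not made up. A row lasts 1/8 s, in which the tool goes at most 62.5 mm and 10.7 degrees, less where a joint would pass 70% of its speed; a pose out of reach is approached as far as the arm can. A call with a number of a shift or a turn outside -1 to 1 is refused whole. A call with a gripper value outside its range is refused whole. "claw" is the opening, from 0 (shut) to 1 (fully open), set as the call begins (left out, the last holds). The fingers move at their own pace and stop on an object; "newtons" is the grip in N (left out, the last holds). Time passes only in rows, so rows that do not move let the fingers close. It gives the time, the measured TCP pose, the force and the opening at its end, in the units of the state.
- arm.get_state(): the state, without advancing time (a new reading comes with each control period).
- arm.grab_frame(name): name is "scene" or "side" or "wrist"; returns (picture, depth): 400x640x3 uint8, red, green, blue; 400x640 float32, m along the optical axis (not along the pixel's ray), 0 where there is no reading.
- arm.get_calibration(name): a dict with "mtx" (3x3 intrinsics, pixels), "origin" and "rotation" of the camera in the world. Camera axes: x right, y up, looking along -z (the intrinsics and any distortion apply to the point x, -y, -z); pixel columns grow to the right and rows downward; lengths in m; the calibration is good to about 2 mm. A picture is of the moment at which its call begins: read the wrist's pose just before it. get_calibration takes no time and is no camera call; for the wrist camera it gives the pose at the moment of the call.
- arm.job_done(): hands the job in, once; it reports no verdict.
Trained networks look in the newest picture that a camera, given by its name, has taken for a name from the list of things; names that differ only in an ending like _2 or _b are one class to them, and where a whole thing is asked for, a point or a joint stands for the part that bears it (a point fixed in the world has none). Each returns a list of dicts, best first, with "score" (0 to 1); they miss things now and then, are a little off and sometimes report something else, mostly with a low value. They report only what shows in the picture. A call takes as long as a camera call. They do not tell look-alikes from the thing itself.
- arm.search_frame(target, camera): "point" ([x, y, z] in m, in the coordinates of the camera as it stood for that picture, good to about 4 mm: the middle of the surface that is visible of it).
- arm.cut_out(target, camera): "pixels" (400x640 bool, what is visible of it).
- arm.landmark_of(target, camera): "point" ([x, y, z] in m, in the coordinates of the camera as it stood for that picture, good to about 4 mm: a listed point, or the origin of a listed thing).
The state is a dict: "t": time; "q": joint angles; "qd": joint speeds; "joint_efforts": joint torques, N m; "eef_pos": TCP position; "ee_rot": TCP orientation; "force": force on the tool from outside, world axes, zero at the start; "moment": the same for the moment, N m; "width": finger opening in m.
Only numpy, scipy, OpenCV 4.12 (cv2) and the standard library are available. Lean on these libraries where they do the work, as an engineer would, in place of code of your own. Each camera call takes 0.05 s, during which the arm holds its last target. There are 200 camera calls.

### The job

The craft room's paper cutter only runs with its guard key plugged in. Take the key with the flat bar-shaped grip (the one with the flat steel tongue) out of the wooden parking block and lower it straight down into the slot of the interlock switch box until its flange sits flat on the box, then let go; do not drop it in from above. Leave the key with the round knob parked in the block.

Things in the scene. Friction and masses are not known exactly. Their poses are not given: they have to be found in the camera images.
- key: Loose guard key, 0.1 kg, upright in a wooden block (45 mm high). Origin: centre of the flange's underside; z up. Black flange 44 (x) x 68 (y) x 5 mm thick. On it a grey bar grip, 16 mm thick along x, 44 mm along y, from 5 to 41 mm above the origin: pinch its 16 mm. Below, a flat steel tongue, 5 mm thick along x, 28 mm wide along y, reaches 34 mm below the origin. Half turn about z: the same.
- pin_key: The other key, parked in the block's other opening 90 mm away (along the keys' y): same flange, same origin and height, but its grip is a grey round knob 38 mm across and a round pin hangs below. Leave it there.
- switch: Interlock switch box, grey, fixed to the table, 64 mm along x, 130 mm along y, 62 mm high; origin under its middle, z up. Slot in the top, towards -y; amber lamp on the +y half. A second grey box of the same size, with only a flat round socket and a paint pot on top, is not the switch.
- slot (a point): Centre of the slot's mouth, level with the box's top, axes as the box's. Slot 44 mm long (y), 18 mm wide (x), 54 mm deep; the steel mouth flares to 56 x 30 mm over its top 10 mm. Home, the key's flange rests on the box: the key's origin at this point, its y along the slot's y, either way round. No spring or latch; it goes in freely.
Things that resemble listed ones, but are neither listed nor needed, are in the scene too. Leave any blue, red or yellow look-alike of the key alone.

How it is judged:
At the end, for the whole second after the job is handed in: The guard key is at rest with its tongue in the switch slot and its flange flat on the box: origin within 13 mm of the slot's centre sideways and 5 mm in height, upright within 0.12 rad, in line with the slot within 0.45 rad; the round-knobbed key is within 30 mm of where it was (horizontal distance between key and slot below 0.013 m and z of key in the frame of slot between -0.005 and 0.005 m and angle between key's own z axis and vertical below 0.12 rad and angle between the y axis of key and the y axis of slot, either way round below 0.45 rad and linear speed of key below 0.02 m/s and distance of pin_key from where it was at the start of the episode below 0.03 m); the robot touches nothing.
It fails at once if the guard key was let go above the slot or anywhere else high up (its tongue not yet about 10 mm into the slot) (contact force between the fingers and key below 0.02 N and distance of key from where it was at the start of the episode above 0.06 m and z of key in the frame of slot above 0.025 m).
It fails at once if the round-knobbed key was taken or knocked out of place (distance of pin_key from where it was at the start of the episode above 0.03 m).
It also fails if it takes over 35 s, if anything falls off the work surface, if the arm or the gripper's body presses on something with over 40 N, if the wrist force passes 120 N, or if a joint passes its speed limit or range.

## Working session

There is one attempt and no reset: what is moved stays moved. The work goes in short steps, Python scripts to look and compute and a tool call to move; the robot and the scene stay as the last step left them, time stands still between calls to the robot, and variables do not carry over. Pictures are saved under pics/ and viewed, about 8 in all and at most 12, crops included, and the job is handed in when it is done.

Besides the shell and the picture viewer there is one more tool, called after "Emit:" by a JSON object that holds its "fn" and its "kwargs". drive_tool: Moves the arm, as the interface text tells. Shifts and turns lie within -1 to 1; 1 stands for 0.04 m of shift or 6 degrees of turn. Its arguments: {"type":"object","properties":{"targets":{"type":"array"},"claw":{"type":"number"},"newtons":{"type":"number"}},"required":["targets"]}

```bash
mkdir -p pics
cat > h.py <<'E'
from station import arm
import numpy as np, cv2
def grab(n):
    c=arm.get_calibration(n); im,d=arm.grab_frame(n); return im,d,c
def w(c,p): return np.array(c["origin"])+np.array(c["rotation"])@np.array(p)
def pix2w(c,d,u,v):
    K=np.array(c["mtx"]); z=d[v,u]
    return w(c,[(u-K[0,2])/K[0,0]*z,-(v-K[1,2])/K[1,1]*z,-z])
def proj(c,p):
    K=np.array(c["mtx"]); q=np.array(c["rotation"]).T@(np.array(p)-c["origin"])
    return K[0,0]*q[0]/-q[2]+K[0,2], K[1,1]*-q[1]/-q[2]+K[1,2]
def save(im,f): cv2.imwrite("pics/"+f,im[:,:,::-1])
E
python3 - <<'E'
from h import *
for n in("scene","side"):
    im,d,c=grab(n); save(im,n+"0.png"); print(n,c.keys(),c["origin"])
    for t in("key","pin_key","switch","slot"):
        for r in arm.landmark_of(t,n)[:4]:
            p=w(c,r["point"]); print(t,round(r["score"],2),p.round(3),np.round(proj(c,p)))
s=arm.get_state();print(s["t"],s["eef_pos"],s["ee_rot"],arm.pinch_z)
E
```

```text
scene dict_keys(['mtx', 'origin', 'rotation']) [1.15959292 0.58390734 0.96723765]Traceback (most recent call last):
  File "<stdin>", line 6, in <module>
  File "h.py", line 11, in proj
    return K[0,0]*q[0]/-q[2]+K[0,2], K[1,1]*-q[1]/-q[2]+K[1,2]
                  ~^^^
IndexError: invalid index to scalar variable.
```

View pics/scene0.png

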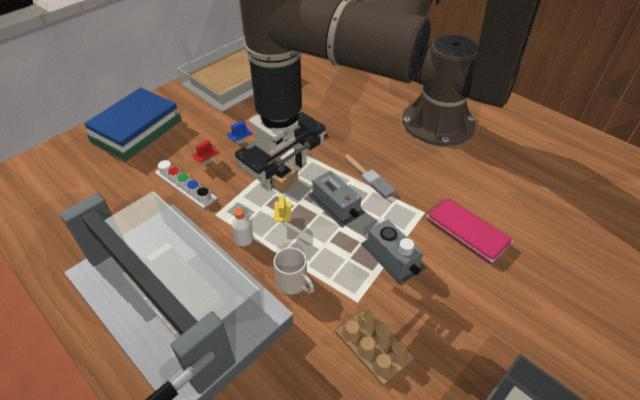

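```bash
python3 - <<'E'
from station import arm
c=arm.get_calibration("scene");print(c)
E
sed -i 's/^def grab/from scipy.spatial.transform import Rotation as Ro\ndef grab/; s/c=arm.get_calibration(n); im/c=dict(arm.get_calibration(n)); c["rotation"]=Ro.from_euler("xyz",c["rotation"]).as_matrix(); im/' h.py
python3 - <<'E'
from h import *
for n in("scene","side"):
    im,d,c=grab(n); save(im,n+"0.png")
    for t in("key","pin_key","switch","slot"):
        for r in arm.landmark_of(t,n)[:4]:
            p=w(c,r["point"]); print(n,t,round(r["score"],2),p.round(3),np.round(proj(c,p)))
s=arm.get_state();print(s["t"],s["eef_pos"],s["ee_rot"],arm.pinch_z)
E
```

```text
{'mtx': array([[468.59987245,   0.        , 311.58366726],
       [  0.        , 468.59987245, 193.75151929],
       [  0.        ,   0.        ,   1.        ]]), 'origin': array([1.15959292, 0.58390734, 0.96723765]), 'rotation': array([0.75535017, 0.01322454, 2.35354159])}
scene key 0.95 [ 0.648 -0.388  0.036] [206. 153.]
scene key 0.9 [ 0.52  -0.389  0.03 ] [239. 135.]
scene key 0.83 [ 0.646 -0.054  0.034] [282. 212.]
scene key 0.75 [ 0.548 -0.177  0.044] [278. 168.]
scene pin_key 0.59 [ 0.561 -0.265  0.044] [255. 156.]
scene switch 0.56 [0.506 0.004 0.002] [334. 203.]
scene slot 0.67 [ 0.5   -0.014  0.06 ] [331. 184.]
side key 0.92 [ 0.642 -0.053  0.033] [346. 206.]
side key 0.84 [ 0.549 -0.18   0.046] [341. 253.]
side key 0.79 [ 0.526 -0.388  0.035] [393. 344.]
side key 0.69 [ 0.651 -0.387  0.033] [448. 311.]
side pin_key 0.87 [ 0.554 -0.265  0.044] [366. 282.]
side switch 0.63 [ 0.501  0.001 -0.   ] [285. 223.]
side slot 0.59 [ 0.5   -0.017  0.061] [285. 209.]
0.6 [6.74984390e-01 1.39047832e-05 2.26574323e-01] [-3.14157054e+00  3.10395143e-05 -1.57079864e+00] -0.0188
```

View pics/side0.png

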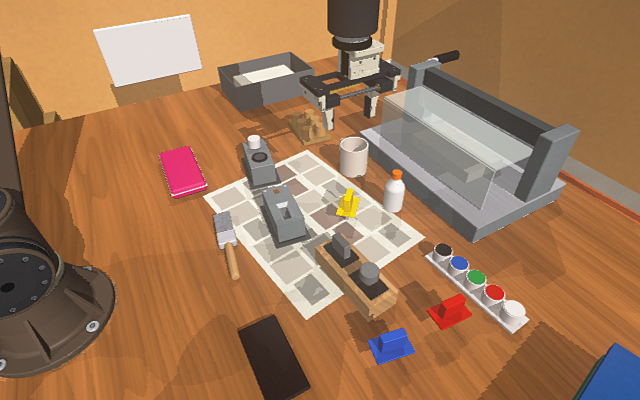

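Run:
```python
from h import *
im=cv2.imread("pics/side0.png")[170:350,220:420]
cv2.imwrite("pics/crop1.png",cv2.resize(im,None,fx=3.3,fy=3.3,interpolation=cv2.INTER_CUBIC))
c=dict(arm.get_calibration("wrist"));print(c)
# top surfaces by depth from side+scene
pts=[]
for n in("scene","side"):
    _,d,c=grab(n);K=c["mtx"];v,u=np.nonzero(d>0);z=d[v,u]
    P=np.stack([(u-K[0,2])/K[0,0]*z,-(v-K[1,2])/K[1,1]*z,-z],1)@c["rotation"].T+c["origin"]
    m=(abs(P[:,2]-.062)<.005)&(abs(P[:,0]-.502)<.09)&(abs(P[:,1]-.0)<.09)
    Q=P[m][:,:2].astype(np.float32); print(n,len(Q),cv2.minAreaRect(Q),P[m][:,2].mean())
    m=(abs(P[:,2]-.082)<.008)&(abs(P[:,0]-.549)<.04)&(abs(P[:,1]+.178)<.035)
    Q=P[m][:,:2].astype(np.float32); print(" grip",len(Q),cv2.minAreaRect(Q) if len(Q) else 0)
```

```text
{'mtx': array([[355.35381271,   0.        , 316.56910212],
       [  0.        , 355.35381271, 201.89826674],
       [  0.        ,   0.        ,   1.        ]]), 'origin': array([ 0.67562118, -0.06834503,  0.38448784]), 'rotation': array([-2.62616877e-01, -3.28457399e-04, -3.14123400e+00])}
scene 788 ((0.5031986236572266, 0.006460532546043396), (0.13394691050052643, 0.0695708766579628), 81.738525390625) 0.061870990061317174
 grip 38 ((0.5510987043380737, -0.16780748963356018), (0.030737336724996567, 0.017976514995098114), 85.65007781982422)
side 944 ((0.501185417175293, 0.004619918763637543), (0.13332650065422058, 0.06451869010925293), 82.06800079345703) 0.060868741160192225
 grip 186 ((0.5485018491744995, -0.17933115363121033), (0.016522197052836418, 0.04405349865555763), 4.613245487213135)
```

View pics/crop1.png

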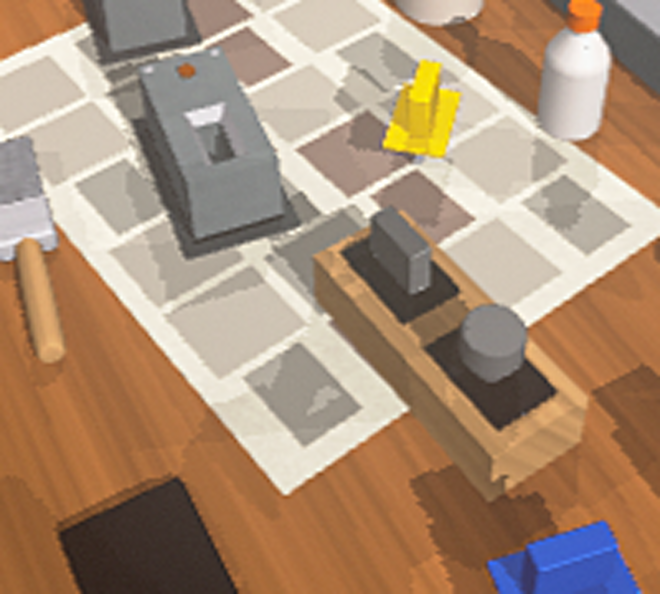

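The key to take is the grey bar at side pixel (341,248) in the wooden block. The others at (348,205) yellow, (450,310) red and (392,345) blue are coloured look-alikes, and the grey knob at (370,275) is the pin key. The switch is the box with the orange lamp and slot at (285,209); the box at (258,158) has the round socket and pot, so it isn't the switch.

Emit:
{"fn": "drive_tool", "kwargs": {"targets": [[-0.63,-0.9,0,0,0,0.16],[-0.63,-0.9,0,0,0,0.16],[-0.63,-0.9,0,0,0,0.16],[-0.63,-0.9,0,0,0,0.16],[-0.63,-0.9,0,0,0,0.16]], "claw": 1}}

```text
t: 1.32
eef_pos: [0.5481, -0.1811, 0.2268]
ee_rot: [-3.141, -0.0, -1.486]
force: [1.0, 0.0, 0.5]
width: 0.0876
```

Emit:
{"fn": "drive_tool", "kwargs": {"targets": [[0,0,0,0,0,0],[0,0,0,0,0,0],[0,0,0,0,0,0]]}}

```text
t: 1.7
eef_pos: [0.5495, -0.1794, 0.2265]
ee_rot: [-3.142, 0.0, -1.486]
force: [0.2, 0.0, 0.0]
width: 0.0875
```

```bash
cat >> h.py <<'E'
def cloud(n):
    im,d,c=grab(n);K=c["mtx"];v,u=np.nonzero(d>0);z=d[v,u]
    return im,np.stack([(u-K[0,2])/K[0,0]*z,-(v-K[1,2])/K[1,1]*z,-z],1)@c["rotation"].T+c["origin"],c,d
E
python3 - <<'E'
from h import *
im,P,c,d=cloud("wrist"); save(im,"wrist1.png")
m=(abs(P[:,2]-.084)<.007)&(abs(P[:,0]-.549)<.035)&(abs(P[:,1]+.178)<.035)
Q=P[m];print("grip",len(Q),cv2.minAreaRect(Q[:,:2].astype(np.float32)),np.percentile(Q[:,2],[5,50,95]))
for t in("key","pin_key","slot","switch"):
    for r in arm.landmark_of(t,"wrist")[:3]:
        p=w(c,r["point"]); print(t,round(r["score"],2),p.round(4),np.round(proj(c,p)))
s=arm.get_state();print(s["t"],s["eef_pos"],s["ee_rot"])
E
```

```text
grip 937 ((0.5503572225570679, -0.17594516277313232), (0.01572740264236927, 0.04432797431945801), 4.503260612487793) [0.08367373 0.0854469  0.08669515]
key 0.74 [ 0.5478 -0.1737  0.041 ] [318. 184.]
pin_key 0.56 [ 0.5567 -0.2623  0.0448] [317.  90.]
slot 0.83 [ 0.5007 -0.0186  0.0579] [350. 334.]
switch 0.77 [0.5021 0.0119 0.0012] [342. 327.]
1.95 [ 0.54926126 -0.17955024  0.22638535] [ 3.14131863e+00  1.79303638e-05 -1.48625371e+00]
```

View pics/wrist1.png

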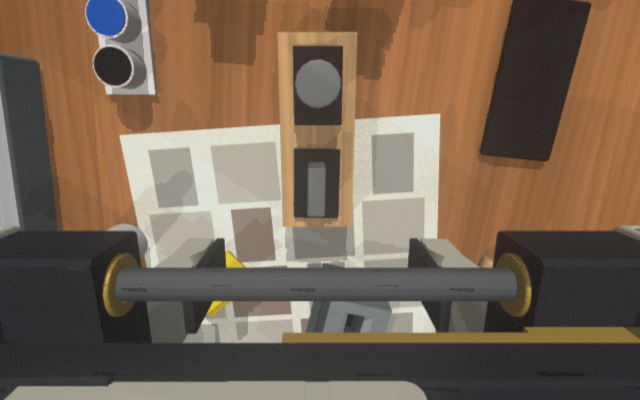

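The wrist view shows the grey bar grip at (317,185), with the pin key at (318,83) and the switch slot at (352,322). The depth fit agrees with the side view to about 3 mm, so I'm descending to grasp.

Emit:
{"fn": "drive_tool", "kwargs": {"targets": [[0.03,0.05,-0.85,0,0,0],[0,0,-0.85,0,0,0],[0,0,-0.85,0,0,0],[0,0,-0.85,0,0,0],[0,0,-0.8,0,0,0]]}}

```text
t: 2.58
eef_pos: [0.5503, -0.1778, 0.0574]
ee_rot: [3.142, -0.0, -1.487]
force: [-0.2, 0.4, -0.3]
width: 0.0877
```

Emit:
{"fn": "drive_tool", "kwargs": {"targets": [[0,0,0,0,0,0],[0,0,0,0,0,0]]}}

```text
t: 2.82
eef_pos: [0.5511, -0.178, 0.0596]
ee_rot: [-3.141, -0.0, -1.486]
force: [0.1, 0.3, 0.6]
width: 0.0878
```

Emit:
{"fn": "drive_tool", "kwargs": {"targets": [[0,0,0,0,0,0],[0,0,0,0,0,0],[0,0,0,0,0,0],[0,0,0,0,0,0],[0,0,0,0,0,0]], "claw": 0, "newtons": 25}}

```text
t: 3.45
eef_pos: [0.5502, -0.178, 0.0586]
ee_rot: [-3.142, -0.0, -1.487]
force: [-0.7, -0.8, 0.2]
width: 0.0432
```

Emit:
{"fn": "drive_tool", "kwargs": {"targets": [[0,0,0,0,0,0],[0,0,0,0,0,0],[0,0,0,0,0,0]]}}

```text
t: 3.82
eef_pos: [0.5502, -0.178, 0.0585]
ee_rot: [3.141, -0.0, -1.487]
force: [-0.5, -0.0, -0.6]
width: 0.0161
```

Emit:
{"fn": "drive_tool", "kwargs": {"targets": [[0,0,0.2,0,0,0],[0,0,0.5,0,0,0],[0,0,0.6,0,0,0],[0,0,0.6,0,0,0],[0,0,0.6,0,0,0]]}}

```text
t: 4.45
eef_pos: [0.55, -0.178, 0.1598]
ee_rot: [-3.141, 0.0, -1.487]
force: [-0.2, 0.2, -1.6]
width: 0.0157
```

Emit:
{"fn": "drive_tool", "kwargs": {"targets": [[0,0,0.2,0,0,0],[0,0,0,0,0,0],[0,0,0,0,0,0]]}}

```text
t: 4.82
eef_pos: [0.5495, -0.1779, 0.1655]
ee_rot: [3.14, 0.0, -1.487]
force: [-0.6, 0.7, -0.5]
width: 0.016
```

Run:
```python
from h import *
im,P,c,d=cloud("side"); save(im[130:330,200:460].repeat(3,0).repeat(3,1),"side2.png")
for t in("key","pin_key"):
    for r in arm.landmark_of(t,"side")[:4]: print(t,round(r["score"],2),w(c,r["point"]).round(4))
for n in ("side","scene"):
  if n=="scene": im,P,c,d=cloud(n)
  m=(abs(P[:,2]-.062)<.005)&(abs(P[:,0]-.502)<.09)&(abs(P[:,1]-.0)<.09)
  Q=P[m][:,:2].astype(np.float32); print(n,len(Q),cv2.minAreaRect(Q))
s=arm.get_state();print(s["t"],s["eef_pos"],s["width"])
```

```text
key 0.71 [ 0.551  -0.1754  0.1526]
key 0.61 [ 0.6444 -0.059   0.0315]
key 0.55 [ 0.652  -0.3844  0.0354]
pin_key 0.65 [ 0.5553 -0.2644  0.042 ]
side 921 ((0.500865638256073, 0.00537138432264328), (0.13442707061767578, 0.06401148438453674), 82.48870086669922)
scene 785 ((0.5038310885429382, 0.007261939346790314), (0.13202005624771118, 0.06887499988079071), 82.74090576171875)
5.025 [ 0.5498281  -0.17799969  0.16576948] 0.015636908894418794
```

View pics/side2.png

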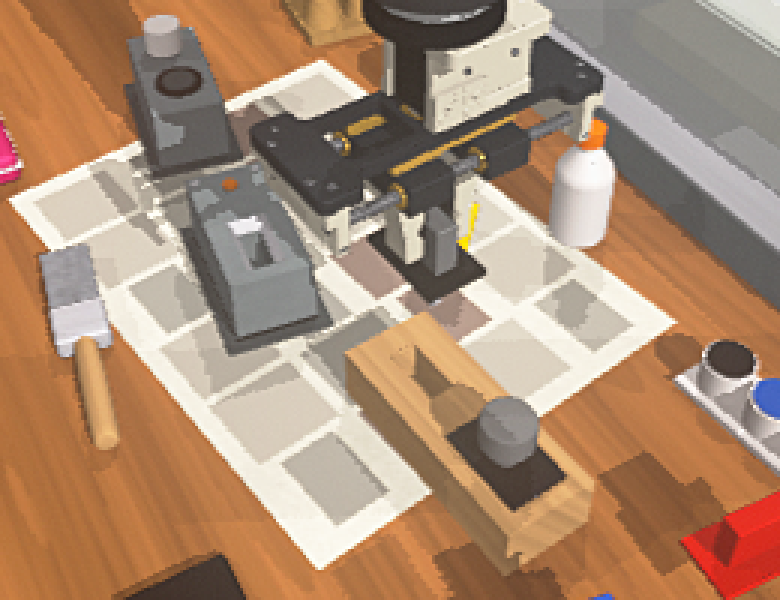

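The key is held upright, with its flange at about (428,265) in the crop. The pin key is still parked at (508,430). Next I'm locating the slot's mouth from depth.

Run:
```python
from h import *
for n in("side","scene"):
    im,d,c=grab(n)
    # homography: rectify plane z=0.062 around the box, box axes
    a=np.deg2rad(82.3); ey=np.array([np.cos(a),np.sin(a),0]); ex=np.array([ey[1],-ey[0],0]); o=np.array([.5015,.0055,.062])
    q=[(-.04,-.075),(.04,-.075),(.04,.075),(-.04,.075)]
    src=np.float32([proj(c,o+x*ex+y*ey) for x,y in q]); dst=np.float32([((x+.04)*4000,(.075-y)*4000) for x,y in q])
    wp=cv2.warpPerspective(im,cv2.getPerspectiveTransform(src,dst),(320,600),flags=cv2.INTER_CUBIC)
    for k in range(0,320,40): wp[:,k]=(255,0,0)
    for k in range(0,600,40): wp[k,:]=(255,0,0)
    save(wp,"rect_"+n+".png")
a=cv2.hconcat([cv2.imread("pics/rect_side.png"),cv2.imread("pics/rect_scene.png")]);cv2.imwrite("pics/rect.png",a)
```

```text
(no output)
```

View pics/rect.png

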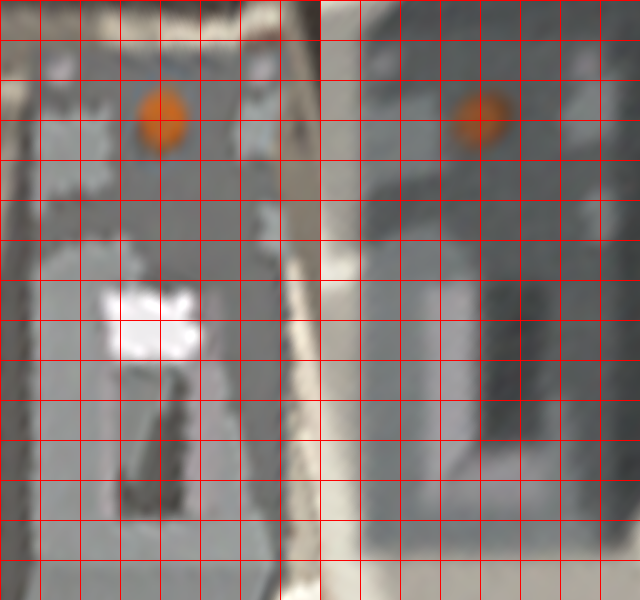

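The slot mouth's centre comes out at about (162,400) in both rectified views. In the world frame that is (0.499,-0.019), consistent with the network's landmarks. Moving over it now.

Emit:
{"fn": "drive_tool", "kwargs": {"targets": [[-0.25,0.8,0,0,0,-0.41],[-0.25,0.8,0,0,0,-0.41],[-0.25,0.8,0,0,0,-0.41],[-0.25,0.8,0,0,0,-0.41],[-0.25,0.8,0,0,0,-0.41]]}}

```text
t: 5.75
eef_pos: [0.4998, -0.017, 0.1666]
ee_rot: [-3.141, 0.0, -1.703]
force: [0.9, -0.4, -1.3]
width: 0.0157
```

Emit:
{"fn": "drive_tool", "kwargs": {"targets": [[0,0,0,0,0,0],[0,0,-0.5,0,0,0],[0,0,-0.3,0,0,0],[0,0,0,0,0,0]]}}

```text
t: 6.25
eef_pos: [0.4996, -0.0186, 0.1336]
ee_rot: [3.14, -0.001, -1.702]
force: [-0.1, 0.6, 0.6]
width: 0.0158
```

Run:
```python
from h import *
im,d,c=grab("side"); im2,_,_=grab("scene")
f=lambda a:cv2.resize(a,None,fx=3,fy=3,interpolation=cv2.INTER_CUBIC)
save(np.hstack([f(im[120:270,220:350]),f(im2[110:260,270:400])]),"pre.png")
for r in arm.landmark_of("key","side")[:3]: print(round(r["score"],2),w(c,r["point"]).round(4))
s=arm.get_state();print(s["t"],s["eef_pos"],s["ee_rot"],s["width"],s["force"])
```

```text
0.98 [ 0.6416 -0.0564  0.0306]
0.62 [ 0.4982 -0.0186  0.1184]
6.4 [ 0.50062931 -0.01821968  0.13498565] [-3.14107602e+00 -2.63094461e-05 -1.70185328e+00] 0.015450682362172067 [-0.44808676  0.10148998 -1.25152205]
```

View pics/pre.png

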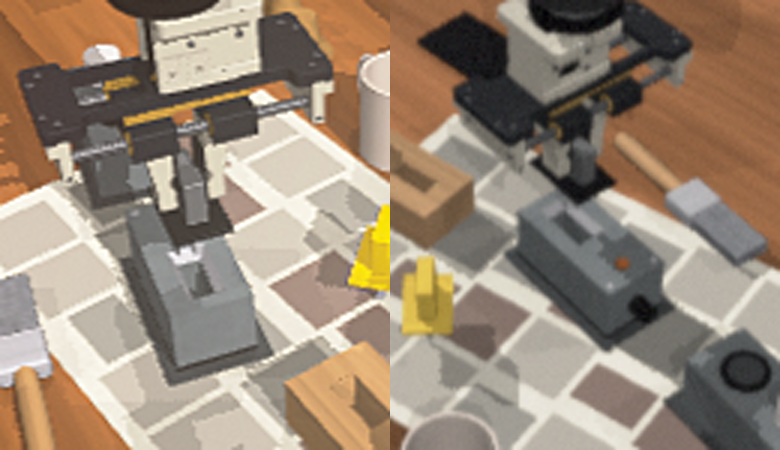

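The key hangs upright above the slot and in line with it. I'll lower it in stages and watch the force.

Emit:
{"fn": "drive_tool", "kwargs": {"targets": [[-0.01,0,-0.3,0,0,0],[0,0,-0.3,0,0,0],[0,0,-0.3,0,0,0],[0,0,0,0,0,0]]}}

```text
t: 6.9
eef_pos: [0.4989, -0.0183, 0.0972]
ee_rot: [3.139, -0.001, -1.702]
force: [0.5, -0.5, -1.5]
width: 0.0161
```

Emit:
{"fn": "drive_tool", "kwargs": {"targets": [[0,0,-0.2,0,0,0],[0,0,-0.15,0,0,0],[0,0,-0.1,0,0,0],[0,0,0,0,0,0]]}}

```text
t: 7.4
eef_pos: [0.4996, -0.0181, 0.0803]
ee_rot: [3.141, -0.0, -1.702]
force: [0.1, -0.2, -1.4]
width: 0.0159
```

Emit:
{"fn": "drive_tool", "kwargs": {"targets": [[0,0,-0.05,0,0,0],[0,0,-0.05,0,0,0],[0,0,0,0,0,0]]}}

```text
t: 7.78
eef_pos: [0.4997, -0.0181, 0.0765]
ee_rot: [3.141, -0.0, -1.702]
force: [-0.1, -0.5, -1.0]
width: 0.0162
```

Emit:
{"fn": "drive_tool", "kwargs": {"targets": [[0,0,-0.03,0,0,0],[0,0,0,0,0,0]]}}

```text
t: 8.02
eef_pos: [0.4999, -0.018, 0.0755]
ee_rot: [-3.141, 0.0, -1.702]
force: [0.1, 0.0, -0.9]
width: 0.0165
```

Emit:
{"fn": "drive_tool", "kwargs": {"targets": [[0,0,-0.03,0,0,0],[0,0,0,0,0,0]]}}

```text
t: 8.28
eef_pos: [0.4999, -0.018, 0.0754]
ee_rot: [-3.141, -0.0, -1.701]
force: [-5.5, 1.5, 13.5]
width: 0.016
```

Emit:
{"fn": "drive_tool", "kwargs": {"targets": [[0,0,-0.03,0,0,0],[0,0,0,0,0,0]]}}

```text
t: 8.52
eef_pos: [0.4999, -0.018, 0.0753]
ee_rot: [-3.141, -0.0, -1.701]
force: [-10.3, 2.4, 26.4]
width: 0.0156
```

It touched down at the expected height (TCP 0.0755). I'll ease off the press and let go.

Emit:
{"fn": "drive_tool", "kwargs": {"targets": [[0,0,0.05,0,0,0],[0,0,0,0,0,0]]}}

```text
t: 8.78
eef_pos: [0.5, -0.0179, 0.0754]
ee_rot: [-3.141, 0.0, -1.702]
force: [-1.2, 1.9, 6.6]
width: 0.0159
```

Emit:
{"fn": "drive_tool", "kwargs": {"targets": [[0,0,0,0,0,0],[0,0,0,0,0,0],[0,0,0,0,0,0],[0,0,0,0,0,0]], "claw": 0.7}}

```text
t: 9.28
eef_pos: [0.4997, -0.018, 0.0748]
ee_rot: [3.141, -0.0, -1.702]
force: [-0.3, 0.1, 0.4]
width: 0.0504
```

Emit:
{"fn": "drive_tool", "kwargs": {"targets": [[0,0,0.4,0,0,0],[0,0,0.8,0,0,0],[0,0,0.9,0,0,0],[0,0,0.9,0,0,0],[0,0,0,0,0,0]]}}

```text
t: 9.9
eef_pos: [0.5015, -0.0177, 0.1979]
ee_rot: [-3.136, 0.002, -1.701]
force: [-0.0, -0.9, -0.6]
width: 0.0613
```

Run:
```python
from h import *
im,P,c,d=cloud("side"); im2,P2,c2,_=cloud("scene")
f=lambda a:cv2.resize(a,None,fx=3,fy=3,interpolation=cv2.INTER_CUBIC)
save(np.hstack([f(im[150:300,260:390]),f(im2[110:260,270:400])]),"end.png")
for n,cc in(("side",c),("scene",c2)):
  for t in("key","pin_key"):
    for r in arm.landmark_of(t,n)[:4]: print(n,t,round(r["score"],2),w(cc,r["point"]).round(4))
for X in(P,P2):
  for z,h in((.103,.005),(.067,.002)):
    m=(abs(X[:,2]-z)<h)&(abs(X[:,0]-.5)<.05)&(abs(X[:,1]+.018)<.04);Q=X[m]
    print(z,len(Q),cv2.minAreaRect(Q[:,:2].astype(np.float32)) if len(Q) else 0)
s=arm.get_state();print(s["t"],s["eef_pos"],s["width"],s["force"])
```

```text
side key 0.78 [ 0.6488 -0.3897  0.0328]
side key 0.73 [ 0.5198 -0.3838  0.0304]
side key 0.56 [ 0.5021 -0.0198  0.0622]
side key 0.56 [ 0.6441 -0.0552  0.0324]
side pin_key 0.91 [ 0.5579 -0.265   0.043 ]
scene key 0.95 [ 0.6459 -0.0537  0.0353]
scene key 0.94 [ 0.6478 -0.3868  0.0343]
scene key 0.85 [ 0.4976 -0.0146  0.0617]
scene key 0.66 [ 0.504  -0.0169  0.0619]
scene pin_key 0.86 [ 0.5588 -0.266   0.0472]
0.103 106 ((0.4985596835613251, -0.01981968618929386), (0.042579084634780884, 0.015903184190392494), 82.3818359375)
0.067 212 ((0.4986459016799927, -0.018377117812633514), (0.06910523772239685, 0.04335368052124977), 82.0820541381836)
0.103 84 ((0.5019400715827942, -0.015994248911738396), (0.04407413303852081, 0.016493434086441994), 80.60260009765625)
0.067 146 ((0.5003659725189209, -0.01393892616033554), (0.07376523315906525, 0.054507214576005936), 75.71493530273438)
10.2 [ 0.49921339 -0.01816182  0.19395317] 0.061651544083201955 [ 0.09501197  0.60493742 -0.66851367]
```

View pics/end.png

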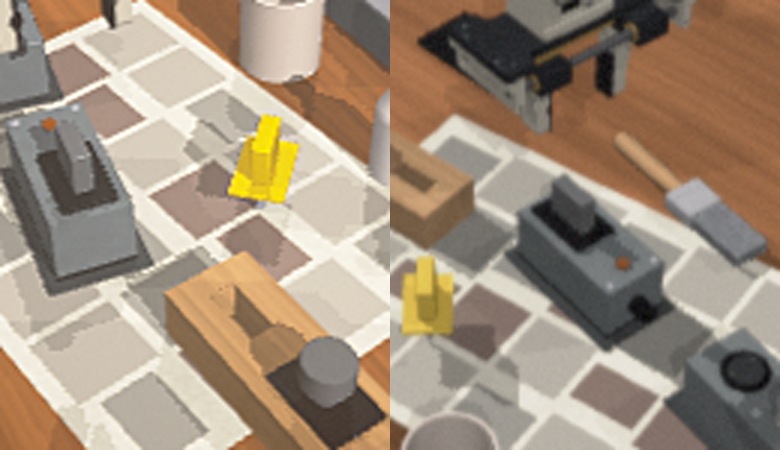

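The picture shows the key's flange flat on the switch box and the grip upright, at (75,160) on the left and (575,215) on the right. The gripper is clear and the pin key is still parked, so I'm handing in.

```bash
python3 -c "
from station import arm
print(arm.job_done())"
```

```text
the job is handed in; nothing more can be done
None
```

I took the grey bar-grip key out of the wooden block and lowered it in stages into the switch slot until the flange touched the box. I pressed to 26 N, eased off, then let go with it seated and raised the gripper clear. I handed it in after about 10 s of robot time; no verdict was reported.

**Guard key:** the last networks and depth fits put its origin at about (0.500, -0.018, 0.062), against my slot estimate of (0.4995, -0.0185, 0.062). It is in line with the slot to within about 2°, and in the last pictures it stands upright with its flange flat.

**Pin key:** it is still parked in the block, within about 5 mm of where it was first measured, which is within the network's noise.

**Disagreements:** the scene camera's sparser depth fits of the key were off from the side camera's. They differed by about 3–4 mm sideways on the grip and the flange, and by 6° on the flange angle. Both are within the judging limits.

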